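Unlatch the green-lidded glass case

TASK

Unlatch the glass case with the green lid: first slide its orange safety tab fully aside, away from the lever, then swing the latch lever up past 45 degrees by its black grip and leave it standing open. Keep the blue-lidded case locked and do not disturb the mug and the tumbler beside the cases.

Things in the scene. Friction and masses are not known exactly. Their poses are not given: they have to be found in the camera images.
- green_case: Glass storage case fixed to the counter, 200 (x) by 180 (y) by 122 mm high: clear walls, tumblers inside, flat GREEN lid that stays shut (top at z = 122). An identical case has a BLUE lid. Origin: centre of the underside; z up, -x its front, towards the robot, +y its left. On the lid: a steel latch lever along x, with an orange safety tab across it. Points below: mm in this frame.
- green_tab (a joint): Safety tab's travel, m, to case +y: starts 0 to 0.003 (locked), stop 0.028 (fully aside), lever free beyond 0.017; about 1.5 N friction, stays where left. Orange slider: flat tongue (8 thick, 22 wide, top z = 148) lies over the lever at x = -52; upright knob 18 (x) by 24 (y), z 148 to 182, centre (-52, 50 + travel), free to pinch above z = 148.
- green_latch (a joint): Latch lever angle, rad: 0 shut, grows as its front rises and swings back; stop 1.4; jams near 0.04 if the tab is locked. 14 wide; hinge line along y through (0, 0, 134). Grip at its front: black barrel along y, 24 diameter, 26 long, centre (-110, 0, 150) when shut; pinched on its end faces it can turn between the pads. Needs about 2 N; stays where left.
- blue_tab (a joint): Travel in m of the same safety tab on the case with the blue lid (the wrong case); locked at 0 to 0.003, and must stay locked.
- mug: Loose white mug standing upside down to one side of the cases: 80 mm across, 90 high, handle out to 67 mm from the axis on its +y. Origin: centre of its underside on the counter.
- tumbler: Loose clear glass tumbler standing upside down on the other side of the cases: 72 mm across at the counter, 95 high. Origin: centre of its underside.

How it is judged:
By the outcome, as a careful person would: the job done as asked, in the order asked, and still so for the second after the job is handed in, with the robot touching nothing.
It also fails if it takes over 48 s, if anything falls off the work surface, if the arm or the gripper's body presses on something with over 40 N, if the wrist force passes 120 N, or if a joint passes its speed limit or range.

ROBOT

A 6-joint arm with a two-finger parallel gripper is mounted at the origin on the work surface. World frame = base frame: x ahead of the robot, y to its left, z up, the work surface at z = 0. Lengths are in m, angles in rad, forces in N, time in s.
With the tool pointing down it reaches from about 0.425 to 0.925 m from the base axis. Payload 12.5 kg.
Tool frame: the origin (TCP) lies midway between the tips of the shut fingers; the grasp point (between the pads) lies 19 mm behind it (grip_depth is the distance from the TCP to the grasp point, in m); y points along the fingers, z is the direction in which the jaws open and shut, and the axes are right-handed (so a half turn about y gives the same grasp; the last joint's range is limited). The gripper opens to 85 mm and grips with 20 to 120 N. Pads are 22 mm wide; open, the fingers measure 114 mm over their backs; the gripper's body (76 mm by 85 mm) begins 54 mm behind the grasp point. The pads swing forward as they close: fully open they stand 13 mm farther back than shut.
Start: joints at [1.137, 0.491, 1.559, -0, 1.092, -0.106], TCP at [0.201, 0.592, 0.231] pointing down, gripper open.
Joint ranges: [-3.1, 3.1], [-0.84, 2.19], [0.05, 2.79], [-1.13, 4.28], [0.06, 2.93], [-2.69, 2.69]. Speed limits (rad/s): [2.22, 2.22, 2.79, 3.14, 3.14, 3.14].

INTERFACE

Orientations are given as a unit quaternion [x, y, z, w].
In Python, from rig import * gives the robot as it stands. The module is installed in compiled form; this text tells all that it offers.
- The arm moves only by the tool apply_moves, never from a script. Its argument "commands" is a list of rows, each a list of 7 numbers: the turn, a rotation vector about the tool's x, y, z in units of 0.5 rad (1.0 is 0.5 rad), then the shift along the tool's x, y, z in units of 1000 mm (1.0 is 1000 mm), then the opening, from -1 (shut) to 1 (fully open). A call has 1 to 10 rows; each row is the pose to reach, as a shift and turn from the pose commanded when the call began, along the tool's axes at that moment; what a row does not reach only later rows make up. A row lasts 1/10 s, in which the tool goes at most 50 mm and 8.59 degrees, less where a joint would pass 70% of its speed; a pose out of reach is approached as far as the arm can. A call with a number of a shift or a turn outside -1 to 1 is refused whole. A call with a gripper value outside its range is refused whole. The fingers move at their own pace and stop on an object; "grip_force" is the grip in N (left out, the last holds). Time passes only in rows, so rows that repeat a pose let the fingers close. It gives the time, the measured TCP pose, the force and the opening at its end, in the units of the state.
- observe(): the state, without advancing time (a new reading comes with each control period).
- read_camera(name): name is "scene" or "side" or "wrist"; returns (picture, depth): 480x640x3 uint8, blue, green, red; 480x640 float32, m along the optical axis (not along the pixel's ray), 0 where there is no reading.
- calibration(name): a dict with "fovy" (degrees; the focal length in pixels is half the picture's height over the tangent of half this angle, whatever the lens; pixels are square), "cx", "cy" (the principal point, pixels), "xyz" and "rotation" of the camera in the world; the wrist camera has in their place "tool_from_camera" (4x4, takes a point from camera to tool coordinates, whose origin is the TCP and whose axes are the tool frame's). Camera axes: x right, y down, z forward; pixel columns grow to the right and rows downward; lengths in m; the calibration is good to about 2 mm. A picture is of the moment at which its call begins: read the wrist's pose just before it. calibration takes no time and is no camera call.
- close_job(): hands the job in, once; it reports no verdict.
Trained networks look in the newest picture that a camera, given by its name, has taken for a name from the list of things; names that differ only in an ending like _2 or _b are one class to them, and where a whole thing is asked for, a point or a joint stands for the part that bears it (a point fixed in the world has none). Each returns a list of dicts, best first, with "confidence" (0 to 1); they miss things now and then, are a little off and sometimes report something else, mostly with a low value. They report only what shows in the picture. A call takes as long as a camera call.
- spot_in(camera, query): "rect" ([left, top, right, bottom] in pixels, round what is visible of it).
The state is a dict: "clock": time; "joint_positions": joint angles; "dq": joint speeds; "effort": joint torques, N m; "tool_pos": TCP position; "orientation": TCP orientation; "force": force on the tool from outside, world axes, zero at the start; "wrist_torque": the same for the moment, N m; "gripper_width": finger opening in m.
Only numpy, scipy, OpenCV 4.12 (cv2) and the standard library are available. Lean on these libraries where they do the work, as an engineer would, in place of code of your own. Each camera call takes 0.05 s, during which the arm holds its last target.

## Working session

There is one attempt and no reset: what is moved stays moved. The work goes in short steps, Python scripts to look and compute and a tool call to move; the robot and the scene stay as the last step left them, time stands still between calls to the robot, and variables do not carry over. Pictures are saved under pics/ and viewed, and the job is handed in when it is done.

Besides the shell and the picture viewer there is one more tool, called after "Emit:" by a JSON object that holds its "op" and its "data", one argument or row to a line. apply_moves: Moves the arm, as the interface text tells. Shifts and turns lie within -1 to 1; 1 stands for 1000 mm of shift or 0.5 rad of turn. Its arguments: {"type":"object","properties":{"commands":{"type":"array","items":{"type":"array","items":{"type":"number","minimum":-1,"maximum":1}}},"grip_force":{"type":"number"}},"required":["commands"]}

```bash
mkdir -p pics
python3 - <<'E'
from rig import *
import cv2
print(observe())
for n in ["scene","side"]:
    p,d=read_camera(n); cv2.imwrite(f"pics/{n}1.png",p); print(n,calibration(n))
    for q in ["green_case","green_tab","green_latch","mug","tumbler"]:
        print(q,[(r["rect"],round(r["confidence"],2)) for r in spot_in(n,q)])
print(calibration("wrist"))
E
```

```text
{'clock': 0.0, 'joint_positions': array([ 1.13741563e+00,  4.91576845e-01,  1.55948001e+00,  8.07401943e-06,
        1.09169213e+00, -1.05580821e-01]), 'dq': array([-7.08096893e-04,  1.25697276e-03, -7.03946679e-04,  7.88301630e-04,
        2.23578246e-03,  8.50283811e-05]), 'effort': array([-1.75979323e-03, -6.18464899e+01, -2.61593395e+01, -1.71737815e-04,
        4.12917783e-03, -3.09197753e-05]), 'tool_pos': array([0.20109064, 0.59151567, 0.23070647]), 'orientation': array([ 0.69802352, -0.11548914,  0.11526657, -0.69723672]), 'force': array([-0.01723426,  0.13500896,  0.27565537]), 'wrist_torque': array([-0.00878033, -0.02426132, -0.06593499]), 'gripper_width': 0.08546482460193441}
scene {'fovy': 44.082393614281344, 'cx': 325.7620427600237, 'cy': 240.49125971029054, 'xyz': array([ 1.31146246, -0.94358085,  1.02090423]), 'rotation': array([ 0.8495634 ,  0.28442035, -0.15402087, -0.41668293])}
green_case []
green_tab [([270.1, 229.2, 292.2, 259.4], 0.77)]
green_latch [([249.6, 240.7, 298.1, 264.0], 0.85)]
mug [([411.6, 173.0, 439.6, 208.5], 0.74)]
tumbler [([153.5, 329.7, 193.0, 3
[... 242 characters left out ...]
.6, 242.4, 393.9, 333.8], 0.78)]
green_tab [([321.7, 250.9, 335.2, 278.8], 0.8)]
green_latch [([309.0, 268.0, 346.6, 297.3], 0.75), ([319.7, 177.1, 332.5, 201.8], 0.65)]
mug [([309.8, 153.9, 335.9, 181.4], 0.62)]
tumbler [([319.2, 379.5, 349.8, 418.1], 0.87)]
{'fovy': 70.82237326587129, 'cx': 316.9184113819451, 'cy': 242.96025991355154, 'tool_from_camera': array([[-9.28057886e-04,  9.44842897e-01,  3.27522577e-01,
        -8.42512027e-02],
       [ 6.29594699e-04, -3.27522101e-01,  9.44843308e-01,
        -1.44097358e-01],
       [ 9.99999371e-01,  1.08307576e-03, -2.90908611e-04,
         3.18531810e-04],
       [ 0.00000000e+00,  0.00000000e+00,  0.00000000e+00,
         1.00000000e+00]])}
```

View pics/scene1.png

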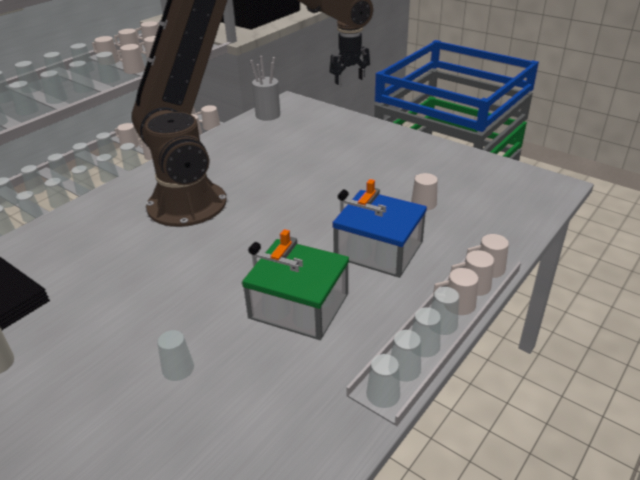

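View pics/side1.png

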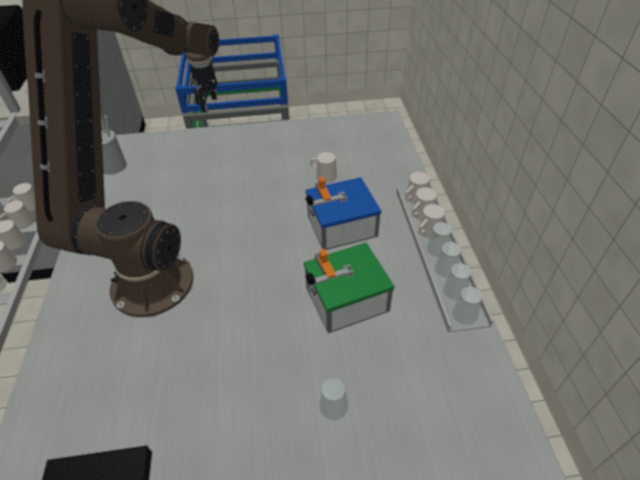

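The scene view shows the green case at about (297,285) and the blue case behind it at (380,230). The mug is at (425,190) and the tumbler at (175,355). Next I'll measure the lid with depth.

```bash
cat > h.py <<'E'
from rig import *
import cv2, numpy as np
from scipy.spatial.transform import Rotation as R
def pts(name,d,obs=None):
    c=calibration(name); f=240/np.tan(np.radians(c["fovy"]/2))
    v,u=np.mgrid[0:480,0:640]
    P=np.stack([(u-c["cx"])/f*d,(v-c["cy"])/f*d,d],-1)
    if name=="wrist":
        T=c["tool_from_camera"]; P=P@T[:3,:3].T+T[:3,3]
        return P@R.from_quat(obs["orientation"]).as_matrix().T+obs["tool_pos"]
    q=np.array(c["rotation"])
    M=R.from_quat(q).as_matrix() if q.size==4 else q
    return P@M.T+c["xyz"]
def masks(p):
    h=cv2.cvtColor(p,cv2.COLOR_BGR2HSV); H,S,V=[h[...,i].astype(int) for i in range(3)]
    return dict(green=(H>45)&(H<80)&(S>120)&(V>50),blue=(H>100)&(H<130)&(S>130),orange=(H>5)&(H<20)&(S>180)&(V>120))
def rect(P):
    r=cv2.minAreaRect((P[:,:2]*1000).astype(np.float32)); return r
E
python3 - <<'E'
from h import *
for n in ["scene","side"]:
    p,d=read_camera(n); P=pts(n,d); m=masks(p)
    print(n,"table z",np.median(P[...,2][300:330,200:240]) )
    for k in m:
        a=P[m[k]&(d>0)]; a=a[(a[:,0]>.2)&(a[:,0]<1.1)&(abs(a[:,1])<.6)&(a[:,2]>0.08)&(a[:,2]<.25)]
        if k=="orange":
            for s in (a[a[:,1]<np.median(a[:,1])],a): pass
            for lo,hi in((-.6,.1),(.1,.6)):
                b=a[(a[:,1]>lo)&(a[:,1]<hi)]
                if len(b): print(k,len(b),b.min(0),b.max(0),np.median(b[b[:,2]>.155],0))
        else:
            print(k,len(a),np.median(a,0)); b=a[abs(a[:,2]-.122)<.008]; print(rect(b))
E
```

```text
scene table z 0.0002117485069590419
green 3823 [ 0.60339061 -0.17407708  0.12146036]
((581.6029663085938, -150.09275817871094), (199.10906982421875, 182.78482055664062), 14.193578720092773)
blue 2788 [0.63635411 0.1281223  0.12081648]
((615.9732666015625, 155.14004516601562), (199.40611267089844, 187.09165954589844), 10.0927152633667)
orange 260 [ 0.51049969 -0.17382175  0.1379672 ] [ 0.54149888 -0.10030277  0.18492758] [ 0.52157751 -0.1201808   0.17394176]
orange 182 [0.54811602 0.13555672 0.14051448] [0.57476306 0.21184591 0.18414559] [0.55857569 0.18996976 0.17068705]
side table z -0.0011261627963484733
green 3077 [ 0.59215783 -0.17526833  0.12108364]
((579.9530029296875, -152.4173583984375), (197.30313110351562, 179.58541870117188), 14.470312118530273)
blue 2015 [0.6266774 0.1269543 0.1206349]
((613.9706420898438, 152.65809631347656), (198.77903747558594, 183.2128143310547), 9.848292350769043)
orange 177 [ 0.5089914  -0.17422707  0.11786048] [ 0.53906754 -0.10397751  0.18305456] [ 0.51801589 -0.12158789  0.17716448]
orange 101 [0.54523084 0.13942558 0.14075236] [0.56843402 0.20464939 0.18382743] [0.55378326 0.18894167 0.1724985 ]
```

```bash
cat >> h.py <<'E'
C=np.array([.5805,-.1512,0]); YAW=np.radians(14.3)
def w(p,C=C,yaw=YAW): return R.from_euler('z',yaw).apply(np.array(p)/1000)+C
def cmd(tgt,yaw=YAW,tilt=0,ob=None):
    """world TCP target; jaw along case y, fingers down. prints row"""
    o=ob or observe(); Rc=R.from_quat(o["orientation"])
    best=None
    for s in (1,-1):
        y=np.array([0,0,-1.]); z=s*np.array([-np.sin(yaw),np.cos(yaw),0]); x=np.cross(y,z)
        Rt=R.from_matrix(np.stack([x,y,z],1))
        rv=(Rc.inv()*Rt).as_rotvec()
        if best is None or np.linalg.norm(rv)<np.linalg.norm(best): best=rv
    print("turn",np.round(best/.5,3),"shift",np.round(Rc.inv().apply(np.array(tgt)-o["tool_pos"]),4), "tool axes\n",Rc.as_matrix().round(3))
E
python3 - <<'E'
from h import *
print(w([-52,51.5,0]),w([-110,0,0]))
cmd([.42,.3,.30]); cmd([*w([-52,51.5,0])[:2],.30])
E
```

```text
[ 0.51739073 -0.11413964  0.        ] [ 0.47390827 -0.17836989  0.        ]
turn [-0.    -1.155  0.   ] shift [ 0.3011 -0.0687 -0.2057] tool axes
 [[ 0.947  0.     0.322]
 [-0.322  0.     0.947]
 [-0.    -1.     0.   ]]
turn [-0.    -1.155  0.   ] shift [ 0.5266 -0.0687 -0.5665] tool axes
 [[ 0.947  0.     0.322]
 [-0.322  0.     0.947]
 [-0.    -1.     0.   ]]
```

Emit:
{"op": "apply_moves", "data": {
  "commands": [
    [0,-0.6,0,0.3,-0.07,-0.2,1],
    [0,-0.6,0,0.3,-0.07,-0.2,1],
    [0,-0.6,0,0.3,-0.07,-0.2,1],
    [0,-0.6,0,0.3,-0.07,-0.2,1],
    [0,-0.6,0,0.3,-0.07,-0.2,1],
    [0,-0.6,0,0.3,-0.07,-0.2,1],
    [0,-0.6,0,0.3,-0.07,-0.2,1],
    [0,-0.6,0,0.3,-0.07,-0.2,1]
  ]
}}

```text
clock: 1.5
tool_pos: [0.4229, 0.303, 0.3024]
orientation: [-0.707, 0.01, -0.011, 0.707]
force: [0.4, 0.6, 1.0]
gripper_width: 0.0852
```

Run:
```python
from h import *
print(observe()["tool_pos"])
cmd([*w([-70,30,0])[:2],.34])
```

```text
[0.42287953 0.30302911 0.30235107]
turn [-0.    -0.56   0.003] shift [ 0.0959 -0.0377 -0.4397] tool axes
 [[ 1.     0.002  0.03 ]
 [-0.03   0.     1.   ]
 [ 0.002 -1.     0.   ]]
```

Emit:
{"op": "apply_moves", "data": {
  "commands": [
    [0,-0.56,0,0.096,-0.038,-0.44,1],
    [0,-0.56,0,0.096,-0.038,-0.44,1],
    [0,-0.56,0,0.096,-0.038,-0.44,1],
    [0,-0.56,0,0.096,-0.038,-0.44,1],
    [0,-0.56,0,0.096,-0.038,-0.44,1],
    [0,-0.56,0,0.096,-0.038,-0.44,1],
    [0,-0.56,0,0.096,-0.038,-0.44,1],
    [0,-0.56,0,0.096,-0.038,-0.44,1],
    [0,-0.56,0,0.096,-0.038,-0.44,1],
    [0,-0.56,0,0.096,-0.038,-0.44,1]
  ]
}}

```text
clock: 2.5
tool_pos: [0.505, -0.1408, 0.3394]
orientation: [0.702, 0.088, -0.088, -0.701]
force: [-0.1, 0.3, -0.2]
gripper_width: 0.0851
```

Run:
```python
from h import *
o=observe(); print(o["tool_pos"],o["joint_positions"])
p,d=read_camera("wrist"); cv2.imwrite("pics/w1.png",p)
P=pts("wrist",d,o); m=masks(p)
np.savez("w1.npz",P=P,p=p,d=d)
for k in ["green","orange"]:
    a=P[m[k]&(d>0)]; print(k,len(a),np.median(a,0)); b=a[abs(a[:,2]-.122)<.008]
    if len(b)>10: print(rect(b))
    if k=="orange":
        L=(R.from_euler('z',YAW).inv().apply(a-C)*1000)
        print(np.percentile(L,[1,50,99],axis=0)); t=L[L[:,2]>172]; print("top",len(t),np.percentile(t,[2,50,98],axis=0))
g=P[d>0]; L=R.from_euler('z',YAW).inv().apply(g-C)*1000
s=L[(L[:,0]<-92)&(L[:,0]>-130)&(abs(L[:,1])<30)&(L[:,2]>135)&(L[:,2]<175)]
print("barrel",len(s),np.percentile(s,[2,50,98],axis=0))
```

```text
[ 0.50501894 -0.1408053   0.33939117] [-3.97662758e-01  2.47470711e-01  1.64553937e+00 -5.87380149e-04
  1.24779047e+00 -2.21706218e+00]
green 20286 [ 0.57924793 -0.15504659  0.1231585 ]
((579.0475463867188, -146.76626586914062), (200.06378173828125, 177.28688049316406), 14.411340713500977)
orange 3083 [ 0.53399896 -0.1059249   0.14977502]
((542.7839965820312, -126.1425552368164), (6.213205814361572, 79.68988800048828), 7.305116653442383)
[[-62.81387412  -4.19473149 123.40653595]
 [-43.96042265  60.92879876 149.77501708]
 [ 67.39598115 355.68002678 183.14479473]]
top 888 [[-61.13276271  42.86098135 172.82668584]
 [-46.38043607  62.51881252 181.71256496]
 [ 66.10182694 355.47715364 183.41628577]]
barrel 725 [[-121.29197198   -8.50764583  138.9082855 ]
 [-110.58465877    4.13792207  161.09488583]
 [ -93.58003985   16.44724682  164.08896013]]
```

View pics/w1.png

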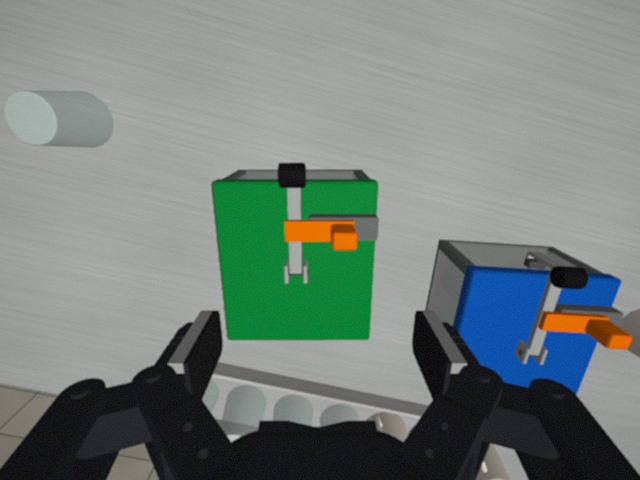

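Wrist view: the black barrel is at (292,175), the orange knob at (344,240), and the tongue lies across the lever. The blue case is off to the right. Next I'll refine the numbers in the wrist frame.

Run:
```python
from h import *
z=np.load("w1.npz"); P,p,d=z["P"],z["p"],z["d"]; m=masks(p)
C2=np.array([.579,-.147,0]); 
L=R.from_euler('z',YAW).inv().apply((P-C2).reshape(-1,3)).reshape(P.shape)*1000
ok=(d>0)&(abs(L[...,1])<110)&(abs(L[...,0])<130)
t=L[ok&m["orange"]]; k=t[t[:,2]>177]; print("knob top",len(k),np.percentile(k,[2,50,98],axis=0)); k=t[(t[:,2]>140)&(t[:,2]<150)];print("tongue",np.percentile(k,[2,50,98],axis=0))
dark=p.max(2)<60
b=L[ok&dark&(L[...,2]>135)&(L[...,2]<175)&(L[...,0]<-90)]; print("barrel",len(b),np.percentile(b,[2,50,98],axis=0))
b=b[b[:,2]>158];print("barrel top",np.percentile(b,[2,50,98],axis=0))
g=L[ok&m["green"]&(abs(L[...,2]-122)<6)]; print(np.percentile(g,[.5,50,99.5],axis=0))
cmd([*(w([-52,52,0],C=C2))[:2],.20])
```

```text
knob top 465 [[-60.59300332  38.30305427 178.36209468]
 [-52.81310534  49.58424757 181.89782089]
 [-43.59683114  60.98571636 183.47630827]]
tongue [[-62.48145667  -8.93952545 147.47638738]
 [-52.75620063  15.92277011 149.10178669]
 [-41.74401245  56.28096723 149.95413034]]
barrel 610 [[-1.20201404e+02 -1.22391307e+01  1.55873103e+02]
 [-1.10747818e+02 -1.29204472e-01  1.61518517e+02]
 [-9.95374354e+01  1.19437794e+01  1.64155555e+02]]
barrel top [[-1.18958929e+02 -1.23049144e+01  1.58309545e+02]
 [-1.10067850e+02 -1.63332560e-01  1.61774088e+02]
 [-1.00633654e+02  1.19112837e+01  1.64183612e+02]]
[[-99.49543892 -87.29972715 119.95928237]
 [  0.25445855 -14.2348583  123.15789042]
 [ 96.6153363   87.56807226 125.15598287]]
turn [ 0.001 -0.002  0.   ] shift [0.018  0.1392 0.0273] tool axes
 [[ 0.969  0.    -0.246]
 [ 0.246 -0.001  0.969]
 [ 0.    -1.    -0.001]]
```

Emit:
{"op": "apply_moves", "data": {
  "commands": [
    [0,0,0,0.0175,0.03,0.025,1],
    [0,0,0,0.0175,0.08,0.025,1],
    [0,0,0,0.0175,0.12,0.025,1],
    [0,0,0,0.0175,0.15,0.025,1],
    [0,0,0,0.0175,0.17,0.025,1],
    [0,0,0,0.0175,0.183,0.025,1],
    [0,0,0,0.0175,0.183,0.025,1],
    [0,0,0,0.0175,0.183,0.025,1]
  ],
  "grip_force": 20
}}

```text
clock: 3.35
tool_pos: [0.5154, -0.1074, 0.1567]
orientation: [-0.701, -0.089, 0.089, 0.702]
force: [0.6, -0.3, 0.4]
gripper_width: 0.0854
```

Run:
```python
from h import *
o=observe(); print(o["force"]); C2=np.array([.579,-.147,0])
print(R.from_euler('z',YAW).inv().apply(o["tool_pos"]-C2)*1000)
p,d=read_camera("wrist"); cv2.imwrite("pics/w2.png",p)
```

```text
[ 0.57510874 -0.32131137  0.3930919 ]
[-51.87125105  54.09403013 156.71365664]
```

View pics/w2.png

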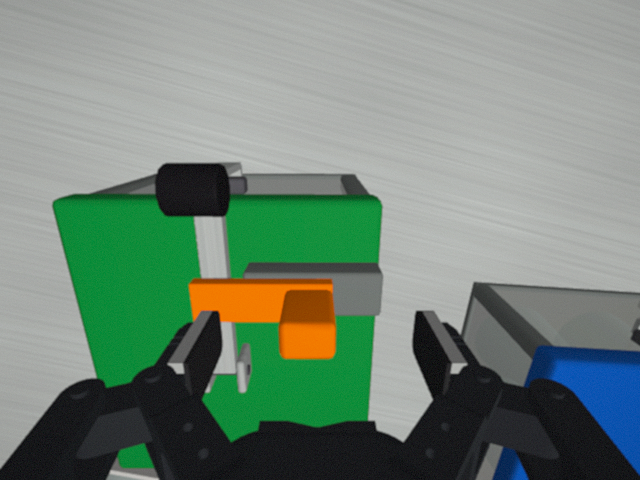

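The knob at (308,325) sits between the open fingers, slightly to their -y side, and the tips are clear of the tongue. Closing now.

Emit:
{"op": "apply_moves", "data": {
  "commands": [
    [0,0,0,0,0,0,-1],
    [0,0,0,0,0,0,-1],
    [0,0,0,0,0,0,-1],
    [0,0,0,0,0,0,-1],
    [0,0,0,0,0,0,-1],
    [0,0,0,0,0,0,-1]
  ],
  "grip_force": 20
}}

```text
clock: 4.0
tool_pos: [0.5154, -0.1083, 0.1566]
orientation: [0.702, 0.089, -0.089, -0.701]
force: [-2.0, 0.0, 4.6]
gripper_width: 0.0235
```

Run:
```python
from h import *
o=observe(); print(o["force"],o["gripper_width"]); C2=np.array([.579,-.147,0])
print(R.from_euler('z',YAW).inv().apply(o["tool_pos"]-C2)*1000)
```

```text
[-2.0399864   0.02634819  4.58878719] 0.02348652101379784
[-52.02975974  53.24801469 156.60898651]
```

Emit:
{"op": "apply_moves", "data": {
  "commands": [
    [0,0,0,0,0,0.006,-1],
    [0,0,0,0,0,0.012,-1],
    [0,0,0,0,0,0.018,-1],
    [0,0,0,0,0,0.022,-1],
    [0,0,0,0,0,0.025,-1],
    [0,0,0,0,0,0.027,-1],
    [0,0,0,0,0,0.027,-1],
    [0,0,0,0,0,0.027,-1]
  ]
}}

```text
clock: 4.8
tool_pos: [0.5094, -0.0841, 0.1567]
orientation: [0.703, 0.09, -0.088, -0.7]
force: [-1.0, -17.7, 2.6]
gripper_width: 0.0234
```

Run:
```python
from h import *
o=observe(); print(o["force"],o["gripper_width"]); C2=np.array([.579,-.147,0])
print(R.from_euler('z',YAW).inv().apply(o["tool_pos"]-C2)*1000)
```

```text
[ -1.04824218 -17.71334097   2.57153398] 0.023439592291400854
[-51.91808995  78.11717739 156.69190124]
```

The stop is reached: y = 78 and a 17.7 N reaction. Relaxing, then releasing and lifting.

Emit:
{"op": "apply_moves", "data": {
  "commands": [
    [0,0,0,0,0,-0.001,-1],
    [0,0,0,0,0,-0.001,1],
    [0,0,0,0,0,-0.001,1],
    [0,0,0,0,0,-0.001,1],
    [0,0,0,0,0,-0.001,1],
    [0,0,0,-0.02,-0.05,-0.02,1],
    [0,0,0,-0.04,-0.1,-0.05,1],
    [0,0,0,-0.058,-0.13,-0.08,1],
    [0,0,0,-0.058,-0.13,-0.08,1],
    [0,0,0,-0.058,-0.13,-0.08,1]
  ]
}}

```text
clock: 5.8
tool_pos: [0.4723, -0.1749, 0.2873]
orientation: [0.702, 0.089, -0.087, -0.701]
force: [1.3, -0.4, -0.6]
gripper_width: 0.0856
```

Run:
```python
from h import *
o=observe(); print(o["force"],o["tool_pos"])
p,d=read_camera("wrist"); cv2.imwrite("pics/w3.png",p); P=pts("wrist",d,o); m=masks(p)
C2=np.array([.579,-.147,0])
I=R.from_euler('z',YAW).inv()
L=I.apply((P-C2).reshape(-1,3)).reshape(P.shape)*1000
print("tcp",I.apply(o["tool_pos"]-C2)*1000)
ok=(d>0)&(abs(L[...,1])<110)&(abs(L[...,0])<135)
t=L[ok&m["orange"]]; k=t[t[:,2]>177]; print("knob top",len(k),np.percentile(k,[2,50,98],axis=0))
b=L[ok&(p.max(2)<60)&(L[...,2]>150)&(L[...,2]<175)&(L[...,0]<-90)]; print("barrel",len(b),np.percentile(b,[2,50,98],axis=0))
g=m["green"]&ok; gg=L[g&(abs(L[...,2]-122)<6)]; print(np.percentile(gg,[.5,50,99.5],axis=0))
cmd(w([-110,0,130],C=C2))
```

```text
[ 1.2578289  -0.38848587 -0.59477394] [ 0.47232889 -0.17490631  0.28728584]
tcp [-110.25880894   -0.69399208  287.28583796]
knob top 522 [[-117.55479305   43.65105955  177.87233747]
 [ -54.6079837    75.60065719  181.92790703]
 [ -44.20842393   87.65177881  302.53012994]]
barrel 774 [[-1.20974285e+02 -1.24507297e+01  1.53084962e+02]
 [-1.12596424e+02  3.19278478e-02  1.61485733e+02]
 [-1.00535824e+02  1.17144707e+01  1.64063793e+02]]
[[-99.50648664 -87.41332012 117.82855199]
 [ -2.15178931 -14.78893349 123.1566071 ]
 [ 97.65657978  87.09051841 125.09135388]]
turn [-0.001  0.003  0.   ] shift [ 0.0002  0.1558 -0.0005] tool axes
 [[ 0.969  0.    -0.248]
 [ 0.248  0.     0.969]
 [ 0.    -1.     0.   ]]
```

View pics/w3.png

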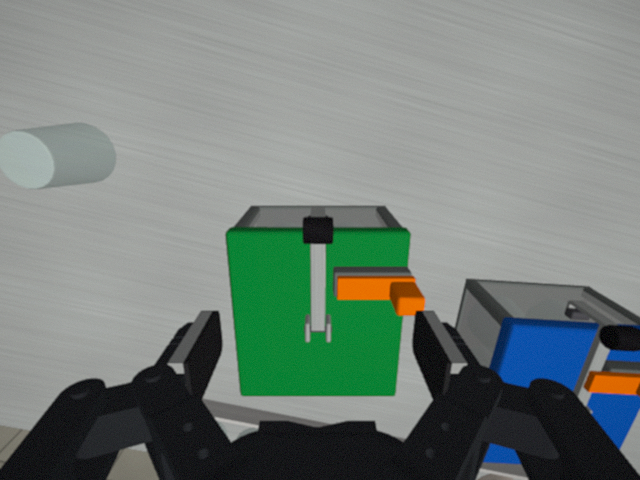

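The tongue is now clear of the lever, with the knob at (407,298), about y=77 and at its stop. The barrel at (318,230) is centred between the fingers. Descending on the grip.

Emit:
{"op": "apply_moves", "data": {
  "commands": [
    [0,0,0,0,0.04,0,1],
    [0,0,0,0,0.08,0,1],
    [0,0,0,0,0.11,0,1],
    [0,0,0,0,0.135,0,1],
    [0,0,0,0,0.15,0,1],
    [0,0,0,0,0.153,0,1],
    [0,0,0,0,0.153,0,1],
    [0,0,0,0,0.153,0,1]
  ]
}}

```text
clock: 6.65
tool_pos: [0.4725, -0.1735, 0.1335]
orientation: [-0.701, -0.089, 0.089, 0.702]
force: [0.1, 0.6, -0.0]
gripper_width: 0.0854
```

Run:
```python
from h import *
o=observe(); print(o["force"]); C2=np.array([.579,-.147,0])
print(R.from_euler('z',YAW).inv().apply(o["tool_pos"]-C2)*1000)
p,d=read_camera("wrist"); cv2.imwrite("pics/w4.png",p)
```

```text
[ 0.0631643   0.60654464 -0.04407479]
[-109.69892932    0.66066429  133.4693469 ]
```

View pics/w4.png

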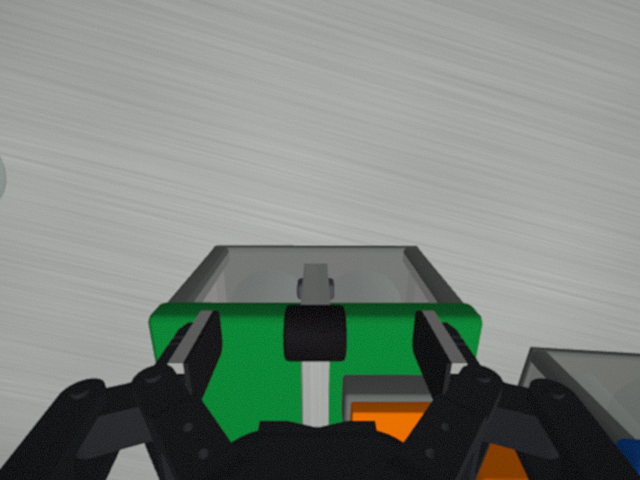

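The barrel (285–346, 333) is centred between the pads, whose tips are at 207 and 427. Closing on it.

Emit:
{"op": "apply_moves", "data": {
  "commands": [
    [0,0,0,0,0,0,-1],
    [0,0,0,0,0,0,-1],
    [0,0,0,0,0,0,-1],
    [0,0,0,0,0,0,-1],
    [0,0,0,0,0,0,-1],
    [0,0,0,0,0,0,-1]
  ],
  "grip_force": 25
}}

```text
clock: 7.3
tool_pos: [0.4725, -0.1743, 0.1335]
orientation: [0.702, 0.089, -0.089, -0.701]
force: [-2.4, -4.4, 4.2]
gripper_width: 0.0252
```

Run:
```python
from h import *
o=observe(); print(o["force"],o["gripper_width"]); C2=np.array([.579,-.147,0])
print(R.from_euler('z',YAW).inv().apply(o["tool_pos"]-C2)*1000)
for th in range(0,71,5):
    a=np.radians(8.28+th); r=111.2
    print(th, round((-r*np.cos(a)+110)/1000,4), round(-(134+r*np.sin(a)-150)/1000,4))
```

```text
[-2.44477464 -4.37784649  4.20538069] 0.025220284226446142
[-109.98954903   -0.18426943  133.54999718]
0 -0.0 -0.0
5 0.0018 -0.0095
10 0.0044 -0.0189
15 0.0079 -0.0279
20 0.0121 -0.0367
25 0.017 -0.045
30 0.0227 -0.0529
35 0.029 -0.0602
40 0.036 -0.067
45 0.0435 -0.0731
50 0.0515 -0.0786
55 0.06 -0.0833
60 0.0688 -0.0873
65 0.078 -0.0905
70 0.0874 -0.0929
```

Emit:
{"op": "apply_moves", "data": {
  "commands": [
    [0,0,0,0.0018,-0.0095,0,-1],
    [0,0,0,0.0044,-0.0189,0,-1],
    [0,0,0,0.0079,-0.0279,0,-1],
    [0,0,0,0.0121,-0.0367,0,-1],
    [0,0,0,0.017,-0.045,0,-1],
    [0,0,0,0.0227,-0.0529,0,-1],
    [0,0,0,0.0227,-0.0529,0,-1]
  ]
}}

```text
clock: 8.0
tool_pos: [0.495, -0.1685, 0.1868]
orientation: [0.702, 0.089, -0.089, -0.701]
force: [0.5, -6.2, 1.3]
gripper_width: 0.0252
```

Run:
```python
from h import *
o=observe(); print(o["force"],o["gripper_width"]); C2=np.array([.579,-.147,0])
print(R.from_euler('z',YAW).inv().apply(o["tool_pos"]-C2)*1000)
p,d=read_camera("wrist"); cv2.imwrite("pics/w5.png",p)
```

```text
[ 0.51238899 -6.17778393  1.29398812] 0.025244142091395284
[-8.67183562e+01 -1.34704119e-01  1.86778250e+02]
```

View pics/w5.png

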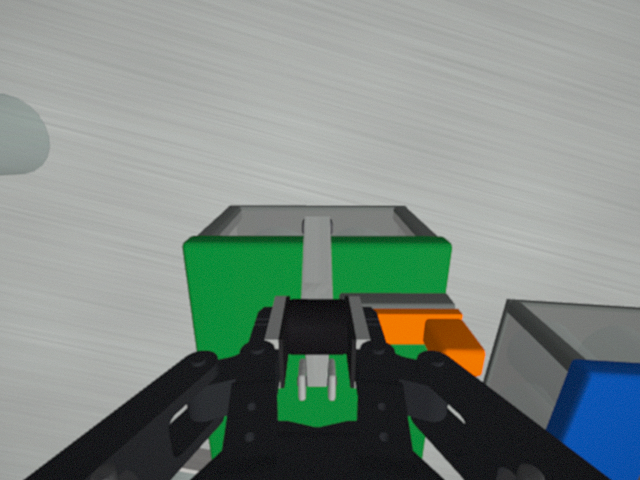

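The barrel (317,325) has risen with the pads, and the forces are small. Continuing to about 65°.

Emit:
{"op": "apply_moves", "data": {
  "commands": [
    [0,0,0,0.0063,-0.0073,0,-1],
    [0,0,0,0.0133,-0.0141,0,-1],
    [0,0,0,0.0208,-0.0202,0,-1],
    [0,0,0,0.0288,-0.0257,0,-1],
    [0,0,0,0.0373,-0.0304,0,-1],
    [0,0,0,0.0461,-0.0344,0,-1],
    [0,0,0,0.0553,-0.0376,0,-1],
    [0,0,0,0.0553,-0.0376,0,-1],
    [0,0,0,0.0553,-0.0376,0,-1]
  ]
}}

```text
clock: 8.95
tool_pos: [0.548, -0.155, 0.2237]
orientation: [0.702, 0.089, -0.089, -0.701]
force: [0.7, -5.8, 1.3]
gripper_width: 0.0253
```

Run:
```python
from h import *
o=observe(); print(o["force"],o["gripper_width"]); C2=np.array([.579,-.147,0])
print(R.from_euler('z',YAW).inv().apply(o["tool_pos"]-C2)*1000)
p,d=read_camera("wrist"); cv2.imwrite("pics/w6.png",p)
p,d=read_camera("side"); cv2.imwrite("pics/s6.png",cv2.resize(p[150:350,220:440],None,fx=2.7,fy=2.7))
```

```text
[ 0.66585272 -5.76533266  1.32489235] 0.02531999154531385
[-3.19971266e+01 -7.08920105e-02  2.23699107e+02]
```

View pics/w6.png

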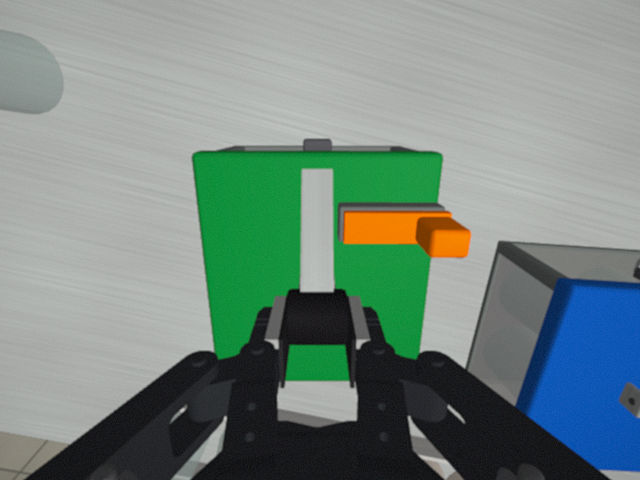

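View pics/s6.png

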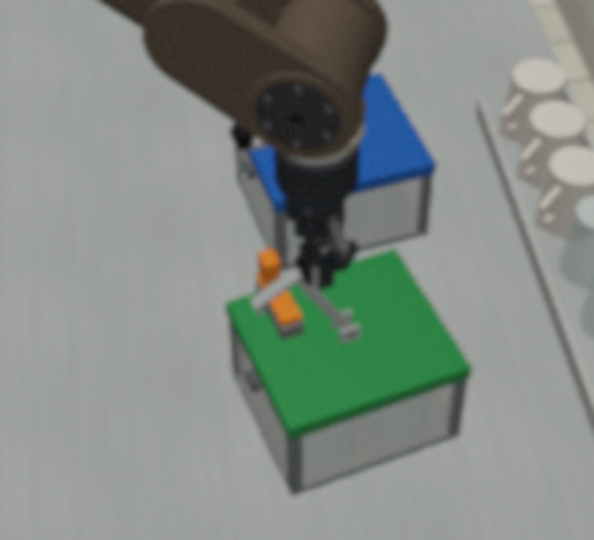

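The lever stands at about 65° with its hook plate in front, and the tab is still aside. Releasing and lifting straight up.

Emit:
{"op": "apply_moves", "data": {
  "commands": [
    [0,0,0,0,0,0,1],
    [0,0,0,0,0,0,1],
    [0,0,0,0,0,0,1],
    [0,0,0,0,0,0,1],
    [0,0,0,0,0,0,1],
    [0,0,0,0,-0.03,0,1],
    [0,0,0,0,-0.07,0,1],
    [0,0,0,0,-0.11,0,1],
    [0,0,0,0,-0.14,0,1],
    [0,0,0,0,-0.14,0,1]
  ]
}}

```text
clock: 10.05
tool_pos: [0.5487, -0.1547, 0.368]
orientation: [0.703, 0.091, -0.087, -0.7]
force: [-0.4, 0.1, -0.1]
gripper_width: 0.0857
```

Emit:
{"op": "apply_moves", "data": {
  "commands": [
    [0,0,0,-0.05,0,0,1],
    [0,0,0,-0.08,0,0,1],
    [0,0,0,-0.1,0,0,1],
    [0,0,0,-0.1,0,0,1],
    [0,0,0,-0.1,0,0,1]
  ]
}}

```text
clock: 10.55
tool_pos: [0.4511, -0.1795, 0.3635]
orientation: [-0.701, -0.089, 0.089, 0.702]
force: [1.5, 0.2, 0.2]
gripper_width: 0.0851
```

Run:
```python
from h import *
o=observe(); print(o["force"],o["tool_pos"])
p,d=read_camera("wrist"); cv2.imwrite("pics/w7.png",p); P=pts("wrist",d,o); m=masks(p)
C2=np.array([.579,-.147,0]); I=R.from_euler('z',YAW).inv()
L=I.apply((P-C2).reshape(-1,3)).reshape(P.shape)*1000
ok=(d>0)&(abs(L[...,1])<100)&(abs(L[...,0])<125)&(L[...,2]<300)
t=L[ok&m["orange"]]; k=t[(t[:,2]>177)&(t[:,2]<190)]; print("knob top",np.percentile(k,[2,50,98],axis=0))
b=L[ok&(p.max(2)<60)&(L[...,2]>190)&(abs(L[...,1])<20)]; print("barrel",len(b),np.percentile(b,[2,50,98],axis=0))
P0={}
for n in ["scene","side"]:
    p,d=read_camera(n); cv2.imwrite(f"pics/{n}7.png",p)
    for q in ["mug","tumbler"]: print(n,q,[(r["rect"],round(r["confidence"],2)) for r in spot_in(n,q)][:2])
    a=pts(n,d)[masks(p)["orange"]&(d>0)]; b=a[(a[:,1]>.1)&(a[:,1]<.6)&(a[:,2]>.155)&(a[:,2]<.2)]; print("blue knob",len(b),np.median(b,0))
```

```text
[1.47925337 0.19666283 0.15944263] [ 0.45113134 -0.17945689  0.36350078]
knob top [[-61.10385325  66.08577424 177.7523886 ]
 [-53.79263691  76.77799847 181.82555787]
 [-44.52664641  87.94813736 183.35153739]]
barrel 659 [[-50.51519501 -11.95375827 240.0303735 ]
 [-44.2000317   -0.33759077 249.05016867]
 [-31.54505633  12.12182373 251.81627792]]
scene mug [([411.2, 174.8, 437.6, 207.1], 0.77)]
scene tumbler [([156.8, 330.1, 193.0, 383.2], 0.55)]
blue knob 74 [0.55908446 0.18996849 0.17254279]
side mug [([310.5, 151.6, 336.7, 183.2], 0.85)]
side tumbler [([320.9, 380.6, 350.5, 419.3], 0.96)]
blue knob 40 [0.55353589 0.18770862 0.17071294]
```

View pics/w7.png

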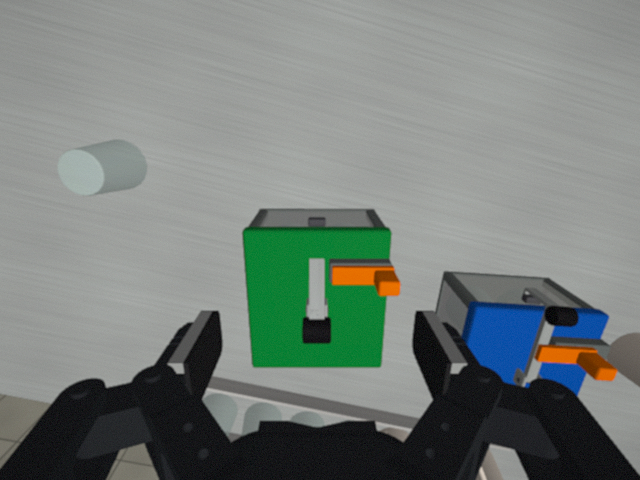

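View pics/scene7.png

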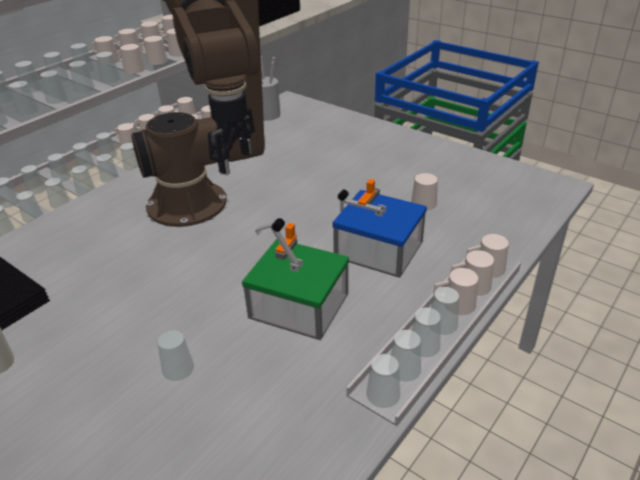

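```bash
python3 -c "
from rig import *
print(close_job())"
```

```text
the job is handed in; nothing more can be done
None
```

The green case is unlatched and the job is handed in, at about 11 s on the robot's clock. I pinched the orange tab by its knob and slid it to its stop. Then I took the latch lever by its black grip, swung it up along its arc, released it and backed the arm clear.

What the last checks showed:
- **Green tab:** the knob centre moved about 27.4 mm, to y ≈ 77 in the case frame. I felt the end stop as a reaction of about 18 N. The stop nominally puts the knob at y = 78, so this is about 1 mm short, which is within camera error.
- **Green latch:** the grip's centre is at z ≈ 239, which puts the lever at about 62°. It was still standing open after release.
- **Blue case:** the tab knob is where it was at the start, within 2 mm in both fixed cameras, and the lever is still shut.
- **Mug and tumbler:** their detections match the start to within a few pixels, and nothing looks moved.
- **Forces:** the highest wrist force I read was about 18 N, and it was near zero at the end with the robot touching nothing.

One disagreement came up: the fixed cameras and the wrist camera placed the green case about 4 mm apart in y. I used the wrist camera's position. The fingers closed centred on the grip, and about 4 mm off centre on the knob.

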